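Bring the sample jar under the filling funnel

ROBOT

A 6-joint arm with a two-finger parallel gripper is mounted at the origin on the work surface. World frame = base frame: x ahead of the robot, y to its left, z up, the work surface at z = 0. Lengths are in m, angles in degrees, forces in N, time in s.
With the tool pointing down it reaches from about 0.35 to 0.875 m from the base axis. Payload 4.2 kg.
Tool frame: the origin (TCP) lies at the centre of the arm's flange, where the gripper is bolted on; the fingertips stand 182 mm ahead of it and the grasp point (between the pads) lies 164 mm ahead of it (r.nose_length is the distance from the TCP to the fingertips, in m); z points along the fingers, y is the line along which they close (so a half turn about z gives the same grasp; the last joint's range is limited). The gripper opens to 87 mm and grips with 3 to 60 N. Pads are 19 mm wide; open, the fingers measure 117 mm over their backs; the gripper's body (75 mm by 190 mm) begins 51 mm behind the grasp point.
Start: joints at [87.697, 22.042, 0.453, 0, -68.411, -14.817], TCP at [0.184, 0.597, 0.405] pointing down, gripper open.
Joint ranges: [-179.83, 179.83], [-69.29, 118.12], [-61.27, 80.66], [-181.25, 117.63], [-171.15, -9.14], [-177.46, 177.46]. Speed limits (degrees/s): [159.86, 159.86, 180, 180, 180, 180].

INTERFACE

Orientations are given as a 3x3 rotation matrix whose columns are the frame's x, y, z axes.
In Python, from station import r, vision gives the robot as it stands. The module is installed in compiled form; this text tells all that it offers.
- The arm moves only by the shell command python3 -m creep 'ROWS'. ROWS is JSON, a list of rows, each a list of 7 numbers: the opening, from -1 (shut) to 1 (fully open), then the shift along the tool's x, y, z in mm, then the turn, a rotation vector about the tool's x, y, z in degrees. A call has 1 to 8 rows; each row is the pose to reach, as a shift and turn from the pose commanded when the call began, along the tool's axes at that moment; what a row does not reach only later rows make up. A row lasts 1/12 s, in which the tool goes at most 41.7 mm and 7.16 degrees, less where a joint would pass 70% of its speed; a pose out of reach is approached as far as the arm can. A call with a gripper value outside its range is refused whole. The fingers move at their own pace and stop on an object; the grip force is fixed at half the most. Time passes only in rows, so rows that repeat a pose let the fingers close. It gives the time, the measured TCP pose, the force, the opening and the grip force at its end, in the units of the state.
- r.sense(): the state, without advancing time (a new reading comes with each control period).
- vision.capture(name): name is "scene" or "side" or "wrist"; returns (picture, depth): 400x640x3 uint8, red, green, blue; 400x640 float32, m along the optical axis (not along the pixel's ray), 0 where there is no reading.
- vision.camera_model(name): a dict with "vertical_fov" (degrees; the focal length in pixels is half the picture's height over the tangent of half this angle, whatever the lens; pixels are square), "cx", "cy" (the principal point, pixels), "distortion" ([k1, k2, p1, p2, k3] as OpenCV has them; the pictures are not rectified), "extrinsics" (4x4, takes a point from camera to world coordinates); the wrist camera has in their place "mount" (4x4, takes a point from camera to tool coordinates, whose origin is the TCP and whose axes are the flange's). Camera axes: x right, y down, z forward; pixel columns grow to the right and rows downward; lengths in m; the calibration is good to about 2 mm. A picture is of the moment at which its call begins: read the wrist's pose just before it. camera_model takes no time and is no camera call.
- r.finish_job(): hands the job in; it is judged then, once.
Trained networks look in the newest picture that a camera, given by its name, has taken for a name from the list of things; names that differ only in an ending like _2 or _b are one class to them, and where a whole thing is asked for, a point or a joint stands for the part that bears it (a point fixed in the world has none). Each returns a list of dicts, best first, with "conf" (0 to 1); they miss things now and then, are a little off and sometimes report something else, mostly with a low value. They report only what shows in the picture. A call takes as long as a camera call. They do not tell look-alikes from the thing itself.
- vision.find_in(camera, thing): "uv" ([column, row] in pixels, amid what is visible of it).
- vision.cut_out(camera, thing): "region" (400x640 bool, what is visible of it) and "uv" ([column, row] in pixels, amid what is visible of it).
The state is a dict: "time_s": time; "joints": joint angles; "joint_velocities": joint speeds; "effort": joint torques, N m; "tcp_pos": TCP position; "ee_rot": TCP orientation; "wrist_force": force on the tool from outside, world axes, zero at the start; "moment": the same for the moment, N m; "gripper_width": opening from 0.0 (shut) to 1.0 (fully open); "gripper_force": force on a finger pad.
Only numpy, scipy, OpenCV 4.12 (cv2) and the standard library are available. Lean on these libraries where they do the work, as an engineer would, in place of code of your own. Each camera call takes 0.05 s, during which the arm holds its last target. There are 200 camera calls.

TASK

The sample jar has to go under the seed-filling funnel: lift the funnel carriage by its black grip up the toothed mast, click by click, until the spout is clear above the jar, settle it back onto the pawl so that a tooth carries it, and then push the jar's tray fully home under the funnel. Last, press the red pawl lever and bring the funnel down with it until its red seal sits lightly but snugly on the rim of the jar, and let go. The jar is glass: do not load it with more than 15 N or tip it, and leave the stock jar, the mug and the Petri dish where they are.

Things in the scene. Friction and masses are not known exactly. Their poses are not given: they have to be found in the camera images.
- stand: filling stand, fixed: grey base plate 195 x 230 x 10 mm with a tray track, on levelling feet screwed out 2 to 14 mm; mast 24 x 20 mm, 215 mm high, saw teeth every 12 mm on its +y face. Origin: mast axis at the plate's underside, 2 to 14 mm above the bench, z up. In its axes the funnel is 105 mm out at -x, black lift grip at -y, red pawl lever at +y; the jar tray slides along y at x = -105 mm
- lift_grip (a point): middle of the lift grip: a black rubber bar 16 mm wide (stand's x), 72 mm long (its y), 16 mm thick, 85 mm to the mast's -y side, free all round; 32 mm above the funnel's origin, rising with it. Grip it from above, closing along the stand's x. 13 N lifts the carriage, up to 20 N past a tooth; it clicks over each tooth, does not fall by itself, and goes down to the next notch under a push of 4 N
- funnel: steel funnel, 92 mm wide, with a 22 mm spout. Origin: on its axis, 4 mm under its flange, 28 mm over the spout's tip. Height over the stand origin: 60.5 mm lowest, start to 96.5, top 150.5; notches every 12 mm, 60.5 to 144.5; spout clears the jar from notch 120.5 up. Red push-on rubber seal, 64 mm wide: its underside is 0 to 14 mm below the origin, never the same, and meets the rim at 87 to 101
- lever (a joint): angle of the sprung pawl lever on the carriage, rad: 0 pawl fully in a notch, clear of the teeth from 0.17, 0.24 pressed down to its stop (1 N at first, 2 N at the stop); pushing on with 4 N then pushes the carriage down. It nods as each tooth passes and rests partly lifted, up to 0.17, while the carriage stands more than 2 mm above a notch
- lever_pad (a point): centre of the top of the red lever pad, 30 x 36 mm, 88 mm to the mast's +y side; 21 mm above the funnel's origin at lever 0. It sinks 19 mm to the lever's stop; it moves with the carriage
- tray (a joint): slide of the jar tray on the track, m: 0 pulled out (start), 0.1 fully home under the funnel, against the stop; it moves in the stand's -y direction, with about 3 N
- tray_knob (a point): centre of the top of the tray's black knob, 24 mm in diameter, head 18 mm high, 47 mm above the stand's origin; 112 mm to the stand's +y side of the jar's seat. It moves with the tray
- jar: open glass sample jar, 54 mm in diameter, 70 mm high, wall 4 mm, about 0.16 kg, standing loose in the tray's ring (8 mm high, 2.5 mm play). Origin: centre of its underside, 17 mm above the stand's origin
- jar_rim (a point): centre of the jar's mouth at rim height, 87 mm above the stand's origin
- stock_jar: closed jar with a red lid, 64 mm in diameter, 105 mm high, loose; leave it alone. Origin: centre of its underside
- steel_mug: steel mug, 72 mm in diameter, 85 mm high, loose; leave it alone. Origin: centre of its underside
- petri_dish: closed Petri dish, 94 mm in diameter, 18 mm high, loose; leave it alone. Origin: centre of its underside
Things that resemble listed ones, but are neither listed nor needed, are in the scene too. Of the things that look like the jar, the largest one is meant.

How it is judged (in metres and radians):
On the way, in this order (a step that is already met when the one before it is completed fails the run):
1. the raised carriage is settled on a tooth (funnel 120.5, 132.5 or 144.5 mm over the stand's origin, from 1.5 mm below to 2 mm above), the pawl in, the tray still out ((z of funnel in the frame of stand between 0.119 and 0.1225 m or z of funnel in the frame of stand between 0.131 and 0.1345 m or z of funnel in the frame of stand between 0.143 and 0.1465 m) and value of joint lever below 0.08 rad and value of joint tray below 0.03 m), for 0.3 s.
2. the tray with the jar is pushed fully home under the raised funnel (value of joint tray above 0.097 m and z of funnel in the frame of stand above 0.1165 m and angle between jar's own z axis and vertical below 0.1 rad), for 0.2 s.
At the end, for the whole second after the job is handed in: the funnel is down and at rest with its seal bearing on the jar's rim (more than 2 N; funnel less than 105 mm over the stand's origin), within 8 mm of its centre; the tray is within 3 mm of fully home, the jar upright and at rest, the lever let go (contact force between funnel and jar above 2 N and horizontal distance between funnel and jar_rim below 0.008 m and z of funnel in the frame of stand below 0.105 m and value of joint tray above 0.097 m and angle between jar's own z axis and vertical below 0.1 rad and linear speed of jar below 0.02 m/s and linear speed of funnel below 0.01 m/s); the robot touches nothing.
It fails at once if the jar is loaded with more than 15 N by the funnel (contact force between funnel and jar above 15 N).
It fails at once if the jar is tipped (angle between jar's own z axis and vertical above 0.2 rad).
It fails at once if the stock jar is disturbed (distance of stock_jar from where it was at the start of the episode above 0.03 m).
It fails at once if the mug is disturbed (distance of steel_mug from where it was at the start of the episode above 0.03 m).
It fails at once if the Petri dish is disturbed (distance of petri_dish from where it was at the start of the episode above 0.03 m).
It also fails if it takes over 59 s, if anything falls off the work surface, if the arm or the gripper's body presses on something with over 40 N, if the wrist force passes 120 N, or if a joint passes its speed limit or range.

## Working session

There is one attempt and no reset: what is moved stays moved. The work goes in short steps, Python scripts to look and compute and a shell command to move; the robot and the scene stay as the last step left them, time stands still between calls to the robot, and variables do not carry over. Pictures are saved under pics/ and viewed, at most 10 in all, crops included, and the job is handed in when it is done.

```bash
mkdir -p pics; cat > h.py <<'E'
import numpy as np, cv2
from station import r, vision
def model(n):
    m=vision.camera_model(n); f=200/np.tan(np.radians(m["vertical_fov"]/2))
    K=np.array([[f,0,m["cx"]],[0,f,m["cy"]],[0,0,1]]); D=np.array(m["distortion"],float)
    if "extrinsics" in m: T=np.array(m["extrinsics"])
    else:
        s=r.sense(); W=np.eye(4); W[:3,:3]=s["ee_rot"]; W[:3,3]=s["tcp_pos"]; T=W@np.array(m["mount"])
    return K,D,T
def to_world(M,uv,d):
    K,D,T=M; uv=np.atleast_2d(np.array(uv,float)); p=cv2.undistortPoints(uv[:,None],K,D)[:,0]
    d=np.atleast_1d(d); P=np.c_[p*d[:,None],d]
    return P@T[:3,:3].T+T[:3,3]
def project(M,P):
    K,D,T=M; Ti=np.linalg.inv(T); rv=cv2.Rodrigues(Ti[:3,:3])[0]
    return cv2.projectPoints(np.atleast_2d(np.array(P,float)),rv,Ti[:3,3],K,D)[0][:,0]
def region_pts(M,dep,reg):
    v,u=np.nonzero(reg&(dep>0)); return to_world(M,np.c_[u,v],dep[v,u])
def save(n,img): cv2.imwrite(f"pics/{n}.png",cv2.cvtColor(img,cv2.COLOR_RGB2BGR))
E
cat > a.py <<'E'
from h import *
np.set_printoptions(precision=4,suppress=True)
s=r.sense(); print(s["tcp_pos"],s["ee_rot"],s["wrist_force"])
ims=[]
for c in ["scene","side"]:
    M=model(c); img,dep=vision.capture(c); save(c+"0",img)
    np.savez(c+"0.npz",img=img,dep=dep)
    for t in ["stand","lift_grip","lever_pad","tray_knob","jar","funnel","stock_jar","steel_mug","petri_dish"]:
        for o in vision.cut_out(c,t)[:4]:
            if o["conf"]<.3: continue
            P=region_pts(M,dep,o["region"])
            print(c,t,round(o["conf"],2),np.round(o["uv"]),o["region"].sum(),np.median(P,0) if len(P) else None, np.percentile(P,3,0) if len(P) else None,np.percentile(P,97,0) if len(P) else None)
E
python3 a.py
```

```text
[0.1839 0.5971 0.4036] [[ 0.9557 -0.2945 -0.0006]
 [-0.2945 -0.9556 -0.0022]
 [ 0.0001  0.0022 -1.    ]] [-0.1979 -0.2162  0.2278]
scene stand 0.57 [306. 216.] 4211 [ 0.584  -0.002   0.0181] [ 0.4709 -0.0999  0.0085] [0.6574 0.1425 0.1864]
scene lift_grip 0.66 [305. 188.] 1414 [ 0.5295 -0.0288  0.104 ] [ 0.4597 -0.1546 -0.    ] [0.6333 0.0474 0.1453]
scene lever_pad 0.71 [344. 228.] 324 [0.5359 0.126  0.0203] [0.4969 0.05   0.0144] [0.5509 0.1934 0.0499]
scene lever_pad 0.7 [295. 214.] 295 [0.6133 0.0003 0.0968] [ 0.547  -0.0508  0.0116] [0.6361 0.0584 0.127 ]
scene tray_knob 0.58 [343. 235.] 308 [0.5367 0.1333 0.0203] [0.4999 0.0524 0.0142] [0.551  0.1942 0.05  ]
scene jar 0.74 [330. 211.] 391 [0.528  0.0793 0.0817] [0.494  0.0495 0.0209] [0.5458 0.0992 0.0904]
scene jar 0.71 [378. 215.] 132 [0.4133 0.1752 0.0402] [0.3921 0.1593 0.0076] [0.4216 0.1895 0.0465]
scene jar 0.64 [255. 141.] 548 [ 0.4434 -0.3515  0.0523] [ 0.4023 -0.4018  0.0011] [ 0.4979 -0.3306  0.0852]
scene funnel 0.56 [308. 182.] 700 [ 0.4908 -0.0334  0.1209] [ 0.4394 -0.0784 -0.0001] [0.5398 0.0102 0.147 ]
scene sto
[... 704 characters left out ...]
.0337] [0.3675 0.0502 0.0025] [0.3991 0.0825 0.0463]
side jar 0.59 [265. 186.] 226 [0.4011 0.16   0.0319] [0.3863 0.1538 0.0033] [0.4163 0.1861 0.0467]
side funnel 0.85 [308. 191.] 1181 [ 0.4982 -0.0096  0.1279] [ 0.4612 -0.0688  0.0756] [0.5369 0.0184 0.1477]
side stock_jar 0.96 [299. 135.] 614 [0.5131 0.4057 0.0667] [0.4874 0.3961 0.01  ] [0.5407 0.4466 0.1061]
side steel_mug 0.74 [298. 348.] 2858 [ 0.4382 -0.362   0.0494] [ 0.4035 -0.4046  0.0031] [ 0.4931 -0.3356  0.0851]
side steel_mug 0.69 [315. 174.] 39 [0.5384 0.1807 0.0485] [0.5243 0.0453 0.0038] [0.5458 0.2633 0.0523]
side petri_dish 0.79 [417. 357.] 2178 [ 0.642  -0.395   0.0178] [ 0.6031 -0.4326  0.0055] [ 0.6833 -0.3506  0.0198]
```

```bash
python3 - <<'E'
import cv2,numpy as np
a=cv2.imread("pics/scene0.png")[100:310,200:460]; b=cv2.imread("pics/side0.png")[120:300,220:420]
cv2.imwrite("pics/both.png",np.vstack([cv2.resize(a,(640,300),interpolation=cv2.INTER_CUBIC)[:300],cv2.resize(b,(640,300),interpolation=cv2.INTER_CUBIC)]))
E
```

```text
(no output)
```

View pics/both.png

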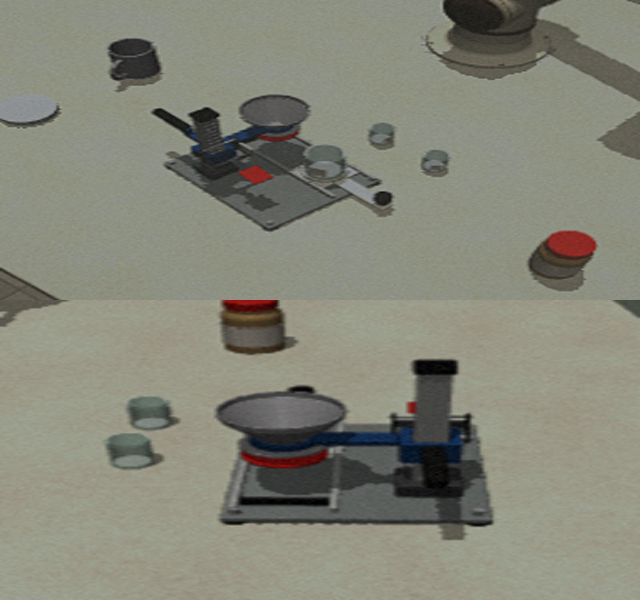

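The large jar, in the tray at scene (330,211), is the one meant. The look-alikes are two small jars at about (355,192) and (378,215). The black grip is at scene (270,150), the red pad at (304,223), the knob at (356,239) and the stock jar at (430,275).

```bash
cat > b.py <<'E'
from h import *
np.set_printoptions(precision=4,suppress=True)
Ps=[];Cs=[]
for c in ["scene","side"]:
    z=np.load(c+"0.npz"); d=z["dep"]; v,u=np.nonzero(d>0); P=to_world(model(c),np.c_[u,v],d[v,u]); C=z["img"][v,u].astype(int)
    k=(abs(P[:,0]-.56)<.22)&(abs(P[:,1]-.02)<.25); P=P[k];C=C[k]; 
    print(c,"bench z",np.median(P[P[:,2]<.008][:,2]))
    pl=P[(P[:,2]>.009)&(P[:,2]<.030)]
    print(" plate",len(pl),np.median(pl[:,2]),cv2.minAreaRect((pl[:,:2]*1000).astype(np.float32)))
    m=P[P[:,2]>.175]; print(" mast",len(m),m.mean(0),m.min(0),m.max(0),np.percentile(m[:,2],98))
    red=(C[:,0]>2*C[:,1])&(C[:,0]>80); 
    R=P[red]; rp=R[(R[:,0]>.575)]; print(" pad",len(rp),np.median(rp,0),rp.min(0),rp.max(0))
    blk=(C.max(1)<50); 
    B=P[blk&(P[:,2]>.1)&(P[:,2]<.16)&(P[:,0]>.5)&(P[:,1]<-.06)]; print(" grip",len(B),np.median(B,0) if len(B) else 0,B.min(0) if len(B) else 0,B.max(0) if len(B) else 0)
    if len(B)>5: print("   rect",cv2.minAreaRect((B[:,:2]*1000).astype(np.float32)))
    kn=P[blk&(P[:,1]>.13)&(P[:,2]>.03)]; print(" knob",len(kn),np.median(kn,0) if len(kn) else 0)
    f=P[(P[:,2]>.135)&(P[:,2]<.16)&(P[:,0]<.55)&(P[:,1]>-.1)]; print(" funnel",len(f),cv2.minEnclosingCircle((f[:,:2]*1000).astype(np.float32)) , f[:,2].max())
print(vision.camera_model("wrist"))
E
python3 b.py
```

```text
scene bench z -0.0007008577171776498
 plate 2417 0.013083919560078927 ((521.0502319335938, 53.339019775390625), (290.2009582519531, 288.9477844238281), 80.13484191894531)
 mast 152 [ 0.6079 -0.0393  0.2049] [ 0.5907 -0.057   0.1756] [ 0.6201 -0.0268  0.2221] 0.21984026239860313
 pad 99 [0.6201 0.0454 0.0948] [0.6047 0.0263 0.0878] [0.636  0.0635 0.0994]
 grip 103 [ 0.5933 -0.116   0.1245] [ 0.5092 -0.1568  0.1039] [ 0.6053 -0.0677  0.1405]
   rect ((556.57763671875, -112.43560791015625), (87.97818756103516, 96.13431549072266), 89.11075592041016)
 knob 48 [0.5399 0.186  0.0479]
 funnel 177 ((502.6891174316406, -26.8648738861084), 47.96636199951172) 0.15261857145052282
side bench z 7.2074608710615e-05
 plate 3073 0.013038883497817122 ((509.4403076171875, 32.15476989746094), (252.35296630859375, 296.9490661621094), 80.09191131591797)
 mast 268 [ 0.6002 -0.0513  0.2026] [ 0.5858 -0.0597  0.1752] [ 0.6164 -0.0293  0.2191] 0.218496744319236
 pad 14 [0.6028 0.0347 0.0965] [ 0.59   -0.0398  0.0931] [0.6103 0.0605 0.1484]
 grip 224 [ 0.5844 -0.1315  0.1256] [ 0.5013 -0.1638  0.1023] [ 0.6176 -0.06    0.1446]
   rect ((557.452880859375, -112.02808380126953), (100.80889129638672, 116.04109191894531), 87.44361877441406)
 knob 21 [0.5367 0.1819 0.0489]
 funnel 426 ((496.91058349609375, -23.82124900817871), 48.59610366821289) 0.1504144794053962
{'vertical_fov': 62.30041754673441, 'cx': 314.4260189280739, 'cy': 207.11368643348956, 'distortion': array([0.0015, 0.    , 0.    , 0.    , 0.    ]), 'mount': array([[-0.0003, -0.9702, -0.2424,  0.0655],
       [ 1.    , -0.0005,  0.0006,  0.0002],
       [-0.0007, -0.2424,  0.9702,  0.0201],
       [ 0.    ,  0.    ,  0.    ,  1.    ]])}
```

```bash
python3 -m creep '[[1,300,285,-30,0,0,42],[1,300,285,-30,0,0,42],[1,300,285,-30,0,0,42],[1,300,285,-30,0,0,42],[1,300,285,-30,0,0,42],[1,300,285,-30,0,0,42],[1,300,285,-30,0,0,42],[1,300,285,-30,0,0,42]]'; cat > go.py <<'E'
# usage: go.py x y z yaw_of_tool_x : shift (mm, tool axes) and turn (deg) from measured pose to a tool-down pose
import sys; from h import *
from scipy.spatial.transform import Rotation as Ro
s=r.sense(); R=np.array(s["ee_rot"]); x,y,z,a=map(float,sys.argv[1:5]); a=np.radians(a)
G=np.array([[np.cos(a),np.sin(a),0],[np.sin(a),-np.cos(a),0],[0,0,-1]])
print("shift",np.round(R.T@(np.array([x,y,z])-s["tcp_pos"])*1000,1),"turn",np.round(Ro.from_matrix(R.T@G).as_rotvec(degrees=True),2),"t",s["time_s"],"F",np.round(s["wrist_force"],1),"at",np.round(s["tcp_pos"],4))
E
python3 go.py .590 -.125 .42 -100
```

```text
time_s: 1.67
tcp_pos: [0.3473, 0.3055, 0.4294]
ee_rot: [[0.514, -0.858, 0.001], [-0.858, -0.514, 0.001], [-0.0, -0.001, -1.0]]
wrist_force: [0.6, 0.7, -1.1]
gripper_width: 1.003
gripper_force: 0.0
shift [494.   12.9   9.2] turn [-4.000e-02  4.000e-02  4.091e+01] t 1.6667 F [ 0.6  0.7 -1.1] at [0.3473 0.3055 0.4294]
```

```bash
python3 -m creep '[[1,494,13,9,0,0,41],[1,494,13,9,0,0,41],[1,494,13,9,0,0,41],[1,494,13,9,0,0,41],[1,494,13,9,0,0,41],[1,494,13,9,0,0,41],[1,494,13,9,0,0,41],[1,494,13,9,0,0,41]]'; python3 go.py .590 -.125 .40 -100
```

```text
time_s: 2.33
tcp_pos: [0.5109, 0.015, 0.4232]
ee_rot: [[-0.176, -0.984, 0.001], [-0.984, 0.176, 0.0], [-0.0, -0.001, -1.0]]
wrist_force: [1.2, 1.1, -0.4]
gripper_width: 0.998
gripper_force: 0.0
shift [ 123.9 -102.5   23.2] turn [-0.05  0.03 -0.13] t 2.3333 F [ 1.2  1.1 -0.4] at [0.5109 0.015  0.4232]
```

```bash
python3 -m creep '[[1,124,-102,23,0,0,0],[1,124,-102,23,0,0,0],[1,124,-102,23,0,0,0],[1,124,-102,23,0,0,0],[1,124,-102,23,0,0,0],[1,124,-102,23,0,0,0]]'; cat > c.py <<'E'
from h import *
np.set_printoptions(precision=4,suppress=True)
M=model("wrist"); img,d=vision.capture("wrist"); save("w1",img); np.savez("w1.npz",img=img,dep=d,T=M[2])
v,u=np.nonzero(d>0); P=to_world(M,np.c_[u,v],d[v,u]); C=img[v,u].astype(int)
for t in ["lift_grip","lever_pad","jar","tray_knob"]:
    for o in vision.cut_out("wrist",t)[:3]:
        Q=region_pts(M,d,o["region"]); print(t,o["conf"],o["uv"],np.median(Q,0) if len(Q) else 0)
        if t!="jar" and len(Q): 
            top=Q[Q[:,2]>np.percentile(Q[:,2],80)-.006]; print("  top",len(top),np.median(top[:,2]),cv2.minAreaRect((top[:,:2]*1000).astype(np.float32)))
m=P[(P[:,2]>.19)&(P[:,2]<.24)&(abs(P[:,0]-.6)<.05)&(abs(P[:,1]+.04)<.05)]
print("mast",len(m),np.median(m[:,2]), cv2.minAreaRect((m[:,:2]*1000).astype(np.float32)) if len(m) else 0)
red=(C[:,0]>2*C[:,1])&(C[:,0]>80)&(P[:,0]>.575)&(P[:,2]>.08); R=P[red]
print("pad",len(R),np.median(R,0) if len(R) else 0, cv2.minAreaRect((R[:,:2]*1000).astype(np.float32)) if len(R) else 0)
E
python3 c.py
```

```text
time_s: 2.83
tcp_pos: [0.5895, -0.1248, 0.3984]
ee_rot: [[-0.179, -0.984, -0.002], [-0.984, 0.179, 0.0], [0.0, 0.002, -1.0]]
wrist_force: [-0.1, 0.8, -0.8]
gripper_width: 1.0
gripper_force: 0.0
lift_grip 0.75 [331.9, 290.0] [ 0.5832 -0.0475  0.1231]
  top 2075 0.1257322660311 ((568.9172973632812, -91.48311614990234), (135.62860107421875, 108.02778625488281), 81.18821716308594)
lever_pad 0.73 [330.4, 290.4] [ 0.5832 -0.0488  0.1228]
  top 2238 0.12575297447828052 ((568.9622802734375, -91.07009887695312), (136.4377899169922, 108.04330444335938), 81.16527557373047)
lever_pad 0.54 [289.7, 307.3] [ 0.6282 -0.0329  0.112 ]
  top 91 0.12222264840668273 ((604.2877807617188, -33.41261672973633), (9.608922004699707, 56.83243179321289), 85.14720153808594)
jar 0.38 [381.2, 310.6] [0.535  0.0404 0.0193]
tray_knob 0.62 [382.8, 311.4] [0.5341 0.0403 0.0192]
  top 154 0.019236089854175797 ((534.208740234375, 41.222721099853516), (11.175872802734375, 18.476058959960938), 82.91179656982422)
tray_knob 0.46 [328.9, 290.3] [ 0.5833 -0.0475  0.1227]
  top 2251 0.1257571441834605 ((570.04345703125, -91.1052474975586), (137.13357543945312, 109.02127838134766), 81.66724395751953)
mast 0 nan 0
pad 0 0 0
  return _methods._mean(a, axis=axis, dtype=dtype,
  ret = ret.dtype.type(ret / rcount)
```

View pics/w1.png

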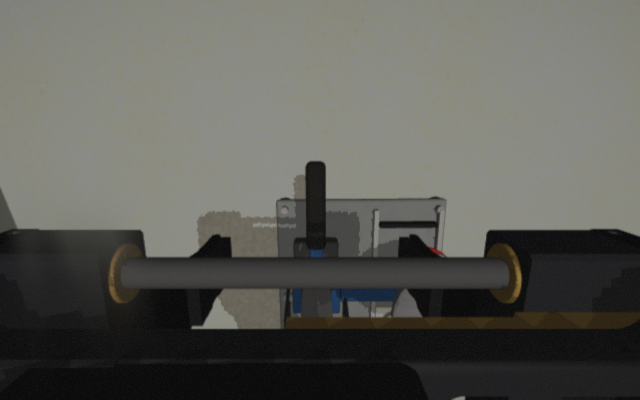

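The grip bar runs from (316,162) to (316,245), between the fingers. The plate is at (277–445, 200 and below).

```bash
python3 - <<'E'
from h import *
np.set_printoptions(precision=4,suppress=True)
z=np.load("w1.npz"); M=model("wrist"); M=(M[0],M[1],z["T"]); d=z["dep"]
reg=np.zeros((400,640),bool); reg[155:246,295:340]=1; reg&=(z["img"].max(2)<60)&(d>0)
P=region_pts(M,d,reg); t=P[P[:,2]>.125]; print(len(P),len(t),np.median(t[:,2]),np.percentile(t,[2,98],0)); 
print(cv2.minAreaRect((t[:,:2]*1000).astype(np.float32)))
for lo in np.arange(-.165,-.08,.015):
    q=t[abs(t[:,1]-lo)<.007]; print(lo,len(q),q[:,0].min() if len(q) else 0,q[:,0].max() if len(q) else 0)
E
python3 go.py .590 -.125 .297 -100
```

```text
1843 1223 0.1259586014562818 [[ 0.5772 -0.1589  0.125 ]
 [ 0.5963 -0.0977  0.1273]]
((587.1547241210938, -128.54458618164062), (65.7478256225586, 13.86480712890625), 80.05790710449219)
-0.165 41 0.5749486527425283 0.5872293074427496
-0.15000000000000002 298 0.5756036900539492 0.5908817295732571
-0.13500000000000004 260 0.5778916714674927 0.5933940509594755
-0.12000000000000005 266 0.5805218126970487 0.5964520576483994
-0.10500000000000007 243 0.5832089852367806 0.5994092129546363
-0.09000000000000008 15 0.5857134098026094 0.5955778147871198
shift [  2.9  -1.8 103.6] turn [-0.07  0.02 -0.02] t 3.0833 F [-0.4 -0.2  0.1] at [ 0.5886 -0.1218  0.4006]
```

```bash
python3 -m creep '[[1,3,0,40,0,0,0],[1,3,0,78,0,0,0],[1,3,0,105,0,0,0],[1,3,0,118,0,0,0],[1,3,0,118,0,0,0]]'; python3 go.py .588 -.125 .282 -100
```

```text
time_s: 3.5
tcp_pos: [0.5871, -0.1247, 0.2786]
ee_rot: [[-0.175, -0.985, -0.007], [-0.985, 0.175, 0.0], [0.001, 0.007, -1.0]]
wrist_force: [0.3, -0.6, -0.1]
gripper_width: 1.0
gripper_force: 0.0
shift [ 0.1 -0.9 -3.4] turn [ 0.4  -0.05 -0.05] t 3.5 F [ 0.3 -0.6 -0.1] at [ 0.5871 -0.1247  0.2786]
```

```bash
python3 -m creep '[[-1,0,0,0,0,0,0],[-1,0,0,0,0,0,0],[-1,0,0,0,0,0,0],[-1,0,0,0,0,0,0],[-1,0,0,0,0,0,0],[-1,0,0,0,0,0,0]]'
```

```text
time_s: 4.0
tcp_pos: [0.5885, -0.1259, 0.2826]
ee_rot: [[-0.176, -0.984, 0.001], [-0.984, 0.176, 0.0], [-0.0, -0.001, -1.0]]
wrist_force: [-0.5, -0.4, -0.3]
gripper_width: 0.631
gripper_force: 0.0
```

Still closing.

```bash
python3 -m creep '[[-1,0,0,0,0,0,0],[-1,0,0,0,0,0,0],[-1,0,0,0,0,0,0],[-1,0,0,0,0,0,0],[-1,0,0,0,0,0,0],[-1,0,0,0,0,0,0],[-1,0,0,0,0,0,0],[-1,0,0,0,0,0,0]]'
```

```text
time_s: 4.67
tcp_pos: [0.5881, -0.1258, 0.2816]
ee_rot: [[-0.176, -0.984, -0.001], [-0.984, 0.176, 0.0], [0.0, 0.001, -1.0]]
wrist_force: [-2.1, 0.9, -0.2]
gripper_width: 0.178
gripper_force: 30.0
```

```bash
python3 -m creep '[[-1,0,0,-4,0,0,0],[-1,0,0,-8,0,0,0],[-1,0,0,-12,0,0,0],[-1,0,0,-16,0,0,0],[-1,0,0,-20,0,0,0],[-1,0,0,-24,0,0,0],[-1,0,0,-28,0,0,0],[-1,0,0,-32,0,0,0]]'; python3 -m creep '[[-1,0,0,-4,0,0,0],[-1,0,0,-8,0,0,0],[-1,0,0,-12,0,0,0],[-1,0,0,-16,0,0,0],[-1,0,0,-20,0,0,0],[-1,0,0,-22,0,0,0],[-1,0,0,-22,0,0,0]]'; cat > d.py <<'E'
from h import *
import sys
img,d=vision.capture("scene"); M=model("scene")
v,u=np.nonzero(d>0); P=to_world(M,np.c_[u,v],d[v,u]); C=img[v,u].astype(int)
k=(C[:,0]>2*C[:,1])&(C[:,0]>80)&(abs(P[:,0]-.62)<.04)&(abs(P[:,1]-.045)<.04)&(P[:,2]>.05)
print("pad",k.sum(),np.median(P[k],0),P[k].min(0),P[k].max(0)); save(sys.argv[1],img[110:260,230:430].repeat(3,0).repeat(3,1))
f=P[(P[:,2]>.13)&(P[:,2]<.26)&(abs(P[:,0]-.5)<.06)&(abs(P[:,1]+.025)<.06)]; print("funnel top",np.percentile(f[:,2],[90,99]))
E
python3 d.py s2
```

```text
time_s: 5.33
tcp_pos: [0.5883, -0.126, 0.311]
ee_rot: [[-0.177, -0.984, -0.003], [-0.984, 0.177, 0.001], [-0.0, 0.003, -1.0]]
wrist_force: [5.8, -2.0, -19.7]
gripper_width: 0.179
gripper_force: 30.0
time_s: 5.92
tcp_pos: [0.5882, -0.1259, 0.3343]
ee_rot: [[-0.176, -0.984, -0.002], [-0.984, 0.176, 0.001], [-0.0, 0.002, -1.0]]
wrist_force: [3.3, -2.6, -16.2]
gripper_width: 0.181
gripper_force: 30.0
pad 98 [0.61932349 0.04567125 0.15556206] [0.60314575 0.02524586 0.15182424] [0.63354868 0.06299328 0.15989592]
funnel top [0.19984439 0.25726099]
```

```bash
python3 -m creep '[[-1,0,0,1,0,0,0],[-1,0,0,2,0,0,0],[-1,0,0,2,0,0,0]]'|grep -E "tcp_p|force"; python3 -m creep '[[-1,0,0,1,0,0,0],[-1,0,0,2,0,0,0],[-1,0,0,2,0,0,0]]'|grep -E "tcp_p|force"; python3 -m creep '[[-1,0,0,1,0,0,0],[-1,0,0,2,0,0,0],[-1,0,0,2,0,0,0]]'|grep -E "tcp_p|force"
```

```text
tcp_pos: [0.5881, -0.1258, 0.3343]
wrist_force: [-0.0, -0.6, -10.1]
gripper_force: 30.0
tcp_pos: [0.5879, -0.1258, 0.3339]
wrist_force: [-3.9, 2.4, 2.4]
gripper_force: 30.0
tcp_pos: [0.5879, -0.1257, 0.3322]
wrist_force: [-5.3, 2.4, 3.8]
gripper_force: 30.0
```

```bash
for i in 1; do python3 -m creep '[[-1,0,0,1,0,0,0],[-1,0,0,2,0,0,0],[-1,0,0,2,0,0,0]]'|grep -E "tcp_p|force"; python3 -m creep '[[-1,0,0,1,0,0,0],[-1,0,0,2,0,0,0],[-1,0,0,2,0,0,0]]'|grep -E "tcp_p|force"; python3 -m creep '[[-1,0,0,1,0,0,0],[-1,0,0,2,0,0,0],[-1,0,0,2,0,0,0]]'|grep -E "tcp_p|force"; done
```

```text
tcp_pos: [0.5879, -0.1257, 0.3306]
wrist_force: [-6.0, 2.2, 5.6]
gripper_force: 30.0
tcp_pos: [0.5878, -0.1257, 0.3304]
wrist_force: [-9.0, 3.4, 12.2]
gripper_force: 30.0
tcp_pos: [0.5877, -0.1256, 0.3302]
wrist_force: [-11.2, 4.8, 19.0]
gripper_force: 30.0
```

```bash
python3 -m creep '[[-1,0,0,-2,0,0,0],[-1,0,0,-4,0,0,0],[-1,0,0,-5,0,0,0],[-1,0,0,-5,0,0,0]]'|grep -E "time|tcp_p|force"; python3 -m creep '[[1,0,0,0,0,0,0],[1,0,0,0,0,0,0],[1,0,0,0,0,0,0],[1,0,0,0,0,0,0]]'|grep -E "tcp_p|force|width"; python3 d.py s3; python3 go.py .588 -.125 .42 -85
```

```text
time_s: 7.8
tcp_pos: [0.588, -0.1258, 0.3305]
wrist_force: [-5.5, 2.2, 5.8]
gripper_force: 30.0
tcp_pos: [0.5893, -0.1259, 0.3294]
wrist_force: [-0.4, 0.0, -0.3]
gripper_width: 0.398
gripper_force: 0.0
pad 95 [0.61915455 0.04462793 0.15541203] [0.60363828 0.0252491  0.15074196] [0.63455899 0.06304879 0.15940887]
funnel top [0.22306102 0.25850057]
shift [ -0.7   1.1 -90.8] turn [-1.300e-01 -1.000e-02 -1.511e+01] t 8.1833 F [-0.5  0.3 -0.1] at [ 0.5891 -0.1259  0.3292]
```

View pics/s3.png

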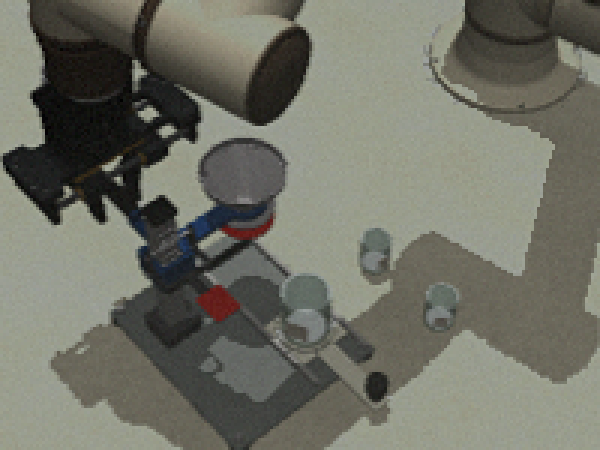

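```bash
python3 -m creep '[[1,0,0,0,0,0,0],[1,0,0,0,0,0,0],[0.4,0,0,-20,0,0,0],[0,0,0,-60,0,0,0],[-0.5,0,0,-100,0,0,0],[-1,0,0,-120,0,0,0],[-1,0,0,-120,0,0,0]]'|grep -E "tcp_p|force|width"; python3 d.py s4; python3 go.py .5455 .227 .44 -85
```

```text
tcp_pos: [0.5891, -0.1262, 0.4555]
wrist_force: [0.1, -0.2, 1.5]
gripper_width: 0.477
gripper_force: 0.0
pad 97 [0.61936167 0.04575778 0.15559237] [0.60230646 0.02618366 0.15054639] [0.63513    0.06402409 0.16047817]
funnel top [0.19252404 0.19741544]
shift [-339.9  104.6   11.7] turn [-4.100e-01  1.000e-02 -1.511e+01] t 8.8167 F [-0.4  0.4 -0.5] at [ 0.5887 -0.1259  0.4521]
```

```bash
python3 -m creep '[[-1,-340,105,0,0,0,-15],[-1,-340,105,0,0,0,-15],[-1,-340,105,0,0,0,-15],[-1,-340,105,0,0,0,-15],[-1,-340,105,0,0,0,-15],[-1,-340,105,0,0,0,-15],[-1,-340,105,0,0,0,-15],[-1,-340,105,0,0,0,-15]]'|grep -E "tcp_p|width"; python3 -m creep '[[-1,-23,7,0,0,0,0],[-1,-23,7,0,0,0,0]]'|grep -E "tcp_p|width"; cat > e.py <<'E'
from h import *
np.set_printoptions(precision=4,suppress=True)
M=model("wrist"); img,d=vision.capture("wrist"); save("w5",img); v,u=np.nonzero(d>0); P=to_world(M,np.c_[u,v],d[v,u]); C=img[v,u].astype(int)
k=(C.max(1)<70)&(abs(P[:,0]-.538)<.03)&(abs(P[:,1]-.186)<.035)&(P[:,2]>.035)&(P[:,2]<.065)
print("knob",k.sum(),np.median(P[k],0),cv2.minEnclosingCircle((P[k][:,:2]*1000).astype(np.float32)) if k.sum() else 0)
for o in vision.find_in("wrist","tray_knob")[:2]: print(o)
E
python3 e.py;python3 go.py .5455 .227 .219 -85
```

```text
tcp_pos: [0.5467, 0.2068, 0.4471]
gripper_width: 0.006
tcp_pos: [0.5374, 0.2314, 0.4464]
gripper_width: 0.008
knob 334 [0.5353 0.1828 0.0497] ((535.2462768554688, 182.93089294433594), 11.444304466247559)
{'uv': [324.6, 86.3], 'conf': 0.9}
shift [  1.5  -7.8 228. ] turn [ 0.16 -0.09 -0.01] t 9.75 F [ 0.   0.2 -0.5] at [0.5382 0.2282 0.447 ]
```

View pics/w5.png

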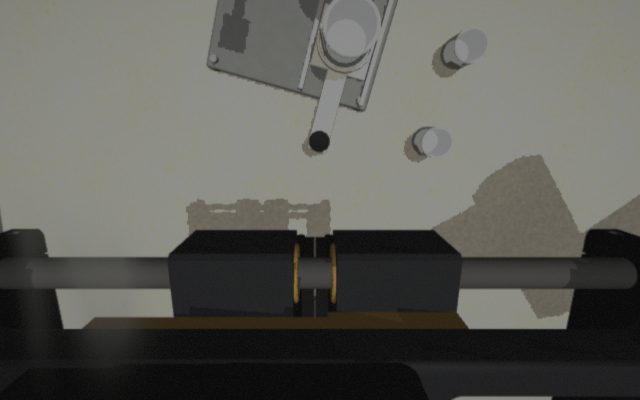

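The jar stands in its tray at (345,35) and the black knob is at (319,141), which is free to push from below. The two small jars at (432,142) and (465,48) are the look-alikes.

```bash
python3 -m creep '[[-1,4,-4,40,0,0,0],[-1,4,-4,80,0,0,0],[-1,4,-4,120,0,0,0],[-1,4,-4,160,0,0,0],[-1,4,-4,195,0,0,0],[-1,4,-4,218,0,0,0],[-1,4,-4,228,0,0,0],[-1,4,-4,228,0,0,0]]'|grep -E "tcp_p|force"; python3 go.py .527 .137 .219 -85; python3 go.py .5213 .105 .219 -85
```

```text
tcp_pos: [0.5426, 0.2219, 0.2179]
wrist_force: [0.3, -0.2, 0.3]
gripper_force: 0.0
shift [83.3 22.6 -0.7] turn [ 0.32 -0.2  -0.23] t 10.4167 F [ 0.3 -0.2  0.3] at [0.5426 0.2219 0.2179]
shift [114.7  30.9  -0.6] turn [ 0.32 -0.2  -0.23] t 10.4167 F [ 0.3 -0.2  0.3] at [0.5426 0.2219 0.2179]
```

```bash
python3 -m creep '[[-1,8,2.2,0,0,0,0],[-1,16,4.3,0,0,0,0],[-1,24,6.5,0,0,0,0],[-1,32,8.7,0,0,0,0],[-1,40,10.8,0,0,0,0],[-1,48,13,0,0,0,0],[-1,56,15.2,0,0,0,0],[-1,64,17.3,0,0,0,0]]'|grep -E "tcp_p|force"; python3 -m creep '[[-1,6,1.6,0,0,0,0],[-1,12,3.2,0,0,0,0],[-1,18,4.9,0,0,0,0],[-1,24,6.5,0,0,0,0],[-1,30,8.1,0,0,0,0],[-1,35,9.5,0,0,0,0],[-1,40,10.8,0,0,0,0],[-1,40,10.8,0,0,0,0]]'|grep -E "tcp_p|force"; python3 go.py .527 .137 .219 -85
```

```text
tcp_pos: [0.5313, 0.1578, 0.2216]
wrist_force: [1.9, 2.9, 0.7]
gripper_force: 1.4
tcp_pos: [0.5231, 0.1164, 0.2203]
wrist_force: [0.2, -0.3, -0.4]
gripper_force: 0.1
shift [-20.2  -5.6   1.3] turn [ 0.15 -0.06 -0.19] t 11.75 F [ 0.2 -0.3 -0.4] at [0.5231 0.1164 0.2203]
```

```bash
python3 -m creep '[[-1,3,0.8,0,0,0,0],[-1,6,1.6,0,0,0,0],[-1,9,2.4,0,0,0,0],[-1,11,3,0,0,0,0],[-1,11,3,0,0,0,0]]'|grep -E "tcp_p|wrist_f"; python3 -m creep '[[-1,2,0.5,0,0,0,0],[-1,3,0.8,0,0,0,0],[-1,3,0.8,0,0,0,0]]'|grep -E "tcp_p|wrist_f"
```

```text
tcp_pos: [0.5214, 0.1071, 0.2205]
wrist_force: [-1.9, 8.4, -0.9]
tcp_pos: [0.5211, 0.1061, 0.2206]
wrist_force: [-4.5, 17.4, -1.2]
```

```bash
python3 -m creep '[[-1,-10,-2.7,0,0,0,0],[-1,-25,-6.8,0,0,0,0],[-1,-40,-11,-20,0,0,0],[-1,-45,-12,-60,0,0,0],[-1,-45,-12,-100,0,0,0],[-1,-45,-12,-140,0,0,0],[-1,-45,-12,-160,0,0,0],[-1,-45,-12,-160,0,0,0]]'|grep -E "tcp_p|wrist_f"; cat > f.py <<'E'
from h import *
import sys
np.set_printoptions(precision=4,suppress=True)
img,d=vision.capture("scene"); M=model("scene"); v,u=np.nonzero(d>0); P=to_world(M,np.c_[u,v],d[v,u]); C=img[v,u].astype(int)
k=(C.max(1)<60)&(abs(P[:,0]-.518)<.03)&(abs(P[:,1]-.0845)<.03)&(P[:,2]>.03)&(P[:,2]<.06)
print("knob",k.sum(),np.median(P[k],0)); save(sys.argv[1],img[130:260,260:420].repeat(4,0).repeat(4,1))
E
python3 f.py s6; python3 d.py s7; python3 go.py .6195 .0457 .38 -100
```

```text
tcp_pos: [0.5305, 0.1497, 0.3868]
wrist_force: [0.9, 0.0, -0.4]
knob 50 [0.5229 0.0886 0.0483]
pad 97 [0.61866526 0.04598909 0.15514864] [0.60340029 0.02684203 0.15160817] [0.63576059 0.06342154 0.16202846]
funnel top [0.19182446 0.19749882]
shift [110.8 -81.2   1.3] turn [-0.03  0.02 14.87] t 13.1833 F [ 0.1  0.3 -0. ] at [0.5292 0.1492 0.3812]
```

View pics/s6.png

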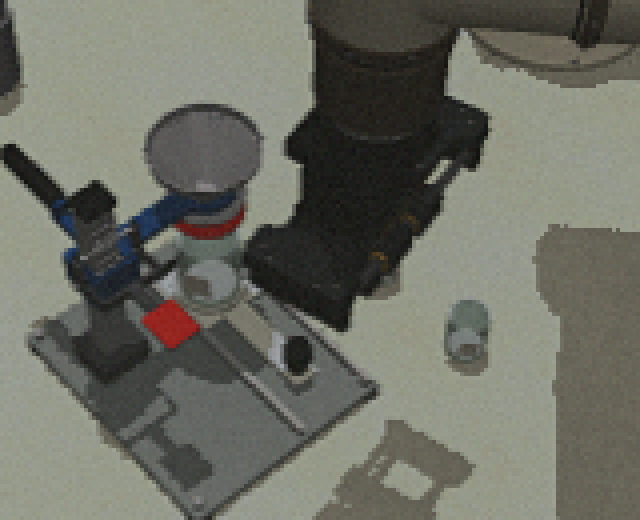

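The jar stands upright under the raised funnel with the knob home at crop (297,355). The red pad at (172,323) is free.

I'll turn the tool half round, so that the wrist camera stays away from the mast while I press.

```bash
python3 -m creep '[[-1,0,0,0,0,0,-7],[-1,0,0,0,0,0,-14],[-1,0,0,0,0,0,-21],[-1,0,0,0,0,0,-28],[-1,0,0,0,0,0,-35],[-1,0,0,0,0,0,-42],[-1,0,0,0,0,0,-49],[-1,0,0,0,0,0,-56]]'|grep tcp; python3 -m creep '[[-1,0,0,0,0,0,-7],[-1,0,0,0,0,0,-14],[-1,0,0,0,0,0,-21],[-1,0,0,0,0,0,-28],[-1,0,0,0,0,0,-35],[-1,0,0,0,0,0,-42],[-1,0,0,0,0,0,-49],[-1,0,0,0,0,0,-56]]'|grep tcp;  python3 -m creep '[[-1,0,0,0,0,0,-7],[-1,0,0,0,0,0,-14],[-1,0,0,0,0,0,-21],[-1,0,0,0,0,0,-28],[-1,0,0,0,0,0,-35],[-1,0,0,0,0,0,-42],[-1,0,0,0,0,0,-49],[-1,0,0,0,0,0,-53]]'|grep tcp; python3 go.py .6195 .0457 .375 80; python3 -c "
from h import *;print(r.sense()['joints'])"
```

```text
tcp_pos: [0.5291, 0.149, 0.3783]
tcp_pos: [0.5291, 0.149, 0.3783]
tcp_pos: [0.5291, 0.149, 0.3783]
shift [-86.3 106.7   3.2] turn [-0.23  0.21  0.16] t 15.1833 F [ 0.3  1.2 -1.1] at [0.5291 0.149  0.3783]
[ 3.26290804e+01  1.60120799e+01 -1.24503950e+01 -2.37563976e-03
 -6.18538313e+01  1.37532063e+02]
```

```bash
python3 -m creep '[[-1,-86,107,3,0,0,0],[-1,-86,107,3,0,0,0],[-1,-86,107,3,0,0,0],[-1,-86,107,3,0,0,0],[-1,-86,107,3,0,0,0],[-1,-86,107,3,0,0,0]]'|grep -E "tcp|wrist"; python3 go.py .6195 .0457 .345 80
```

```text
tcp_pos: [0.6196, 0.0451, 0.3752]
wrist_force: [-0.5, 0.4, 0.1]
shift [ 0.6 -0.  30.2] turn [-0.26  0.12 -0.24] t 15.6833 F [-0.5  0.4  0.1] at [0.6196 0.0451 0.3752]
```

Now I press. First contact should be near TCP z 0.337 and the lever stop near 0.318.

```bash
python3 -m creep '[[-1,0,0,10,0,0,0],[-1,0,0,20,0,0,0],[-1,0,0,30,0,0,0],[-1,0,0,36,0,0,0],[-1,0,0,40,0,0,0],[-1,0,0,44,0,0,0],[-1,0,0,44,0,0,0]]'|grep -E "tcp_p|wrist"; python3 -m creep '[[-1,0,0,3,0,0,0],[-1,0,0,6,0,0,0],[-1,0,0,9,0,0,0],[-1,0,0,9,0,0,0]]'|grep -E "tcp_p|wrist"; python3 -m creep '[[-1,0,0,2,0,0,0],[-1,0,0,4,0,0,0],[-1,0,0,6,0,0,0],[-1,0,0,8,0,0,0],[-1,0,0,8,0,0,0]]'|grep -E "tcp_p|wrist"
```

```text
tcp_pos: [0.619, 0.0465, 0.3338]
wrist_force: [-0.9, 0.8, 2.3]
tcp_pos: [0.6198, 0.0459, 0.3241]
wrist_force: [-0.0, 1.6, 1.5]
tcp_pos: [0.6198, 0.0457, 0.3168]
wrist_force: [-0.5, 2.2, 3.7]
```

```bash
python3 -m creep '[[-1,0,0,2,0,0,0],[-1,0,0,4,0,0,0],[-1,0,0,6,0,0,0],[-1,0,0,8,0,0,0],[-1,0,0,10,0,0,0],[-1,0,0,12,0,0,0],[-1,0,0,12,0,0,0]]'|grep -E "tcp_p|wrist"; python3 -m creep '[[-1,0,0,2,0,0,0],[-1,0,0,4,0,0,0],[-1,0,0,6,0,0,0],[-1,0,0,8,0,0,0],[-1,0,0,8,0,0,0]]'|grep -E "tcp_p|wrist"; python3 d.py s8
```

```text
tcp_pos: [0.6197, 0.0458, 0.3043]
wrist_force: [1.3, 1.3, 3.0]
tcp_pos: [0.6197, 0.0458, 0.2963]
wrist_force: [0.8, 1.8, 2.8]
pad 33 [0.6291217  0.05579886 0.10909423] [0.60908166 0.03157153 0.10483883] [0.63432596 0.06286113 0.11797594]
funnel top [0.22694788 0.22841064]
```

```bash
python3 -m creep '[[-1,0,0,1,0,0,0],[-1,0,0,2,0,0,0],[-1,0,0,3,0,0,0],[-1,0,0,4,0,0,0],[-1,0,0,5,0,0,0],[-1,0,0,5,0,0,0]]'|grep -E "tcp_p|wrist"; python3 -m creep '[[-1,0,0,1,0,0,0],[-1,0,0,2,0,0,0],[-1,0,0,2,0,0,0]]'|grep -E "tcp_p|wrist"; python3 -m creep '[[-1,0,0,1,0,0,0],[-1,0,0,2,0,0,0],[-1,0,0,2,0,0,0]]'|grep -E "tcp_p|wrist"
```

```text
tcp_pos: [0.6197, 0.0457, 0.2916]
wrist_force: [2.5, 1.7, 3.9]
tcp_pos: [0.6197, 0.0457, 0.2896]
wrist_force: [1.7, 0.6, 3.3]
tcp_pos: [0.6197, 0.0458, 0.2883]
wrist_force: [-0.3, 1.6, 5.8]
```

```bash
python3 -m creep '[[-1,0,0,0.5,0,0,0],[-1,0,0,1,0,0,0],[-1,0,0,1,0,0,0]]'|grep -E "tcp_p|wrist"
```

```text
tcp_pos: [0.6197, 0.0458, 0.2879]
wrist_force: [-1.1, 2.8, 8.5]
```

```bash
python3 -m creep '[[-1,0,0,0.4,0,0,0],[-1,0,0,0.8,0,0,0],[-1,0,0,0.8,0,0,0]]'|grep -E "tcp_p|wrist"; python3 - <<'E'
from h import *
img,d=vision.capture("side"); save("side9",cv2.resize(img[140:260,240:400],(640,480),interpolation=cv2.INTER_CUBIC))
E
```

```text
tcp_pos: [0.6197, 0.0458, 0.2875]
wrist_force: [-0.3, 1.1, 9.0]
```

View pics/side9.png

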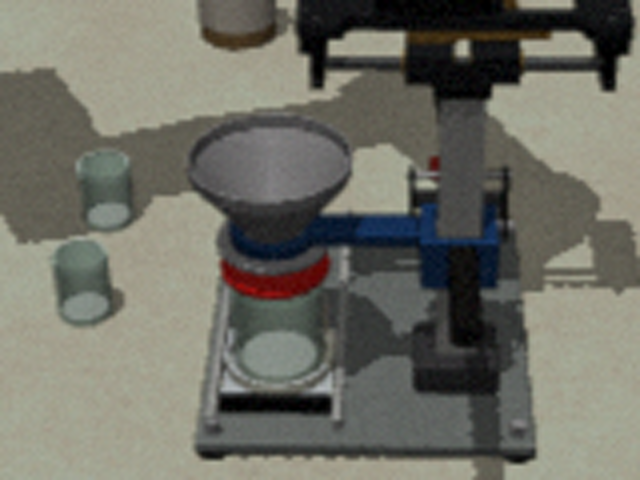

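The seal rests on the jar rim at about (275,280). One small step more, then I release slowly.

```bash
python3 -m creep '[[-1,0,0,0.3,0,0,0],[-1,0,0,0.6,0,0,0],[-1,0,0,0.6,0,0,0]]'|grep -E "tcp_p|wrist"; python3 -m creep '[[-1,0,0,-2,0,0,0],[-1,0,0,-4,0,0,0],[-1,0,0,-6,0,0,0],[-1,0,0,-10,0,0,0],[-1,0,0,-15,0,0,0],[-1,0,0,-20,0,0,0],[-1,0,0,-25,0,0,0],[-1,0,0,-35,0,0,0]]'|grep -E "tcp_p|wrist"; python3 -m creep '[[-1,0,0,-20,0,0,0],[-1,0,0,-50,0,0,0],[-1,0,0,-50,0,0,0],[-1,0,0,-50,0,0,0]]'|grep -E "time|tcp_p|wrist";python3 - <<'E'
from h import *
img,d=vision.capture("side"); save("side10",cv2.resize(img[140:260,240:400],(640,480),interpolation=cv2.INTER_CUBIC))
E
python3 d.py s11
```

```text
tcp_pos: [0.6197, 0.0457, 0.2873]
wrist_force: [-1.7, 2.4, 11.0]
tcp_pos: [0.6189, 0.0454, 0.3194]
wrist_force: [-0.3, 0.5, -0.4]
time_s: 20.87
tcp_pos: [0.6197, 0.0457, 0.373]
wrist_force: [-0.6, -0.3, -0.6]
pad 91 [0.62018104 0.04501262 0.11951926] [0.60534018 0.02615508 0.1153849 ] [0.63401603 0.06231446 0.12458403]
funnel top [0.16448056 0.16526219]
```

View pics/side10.png

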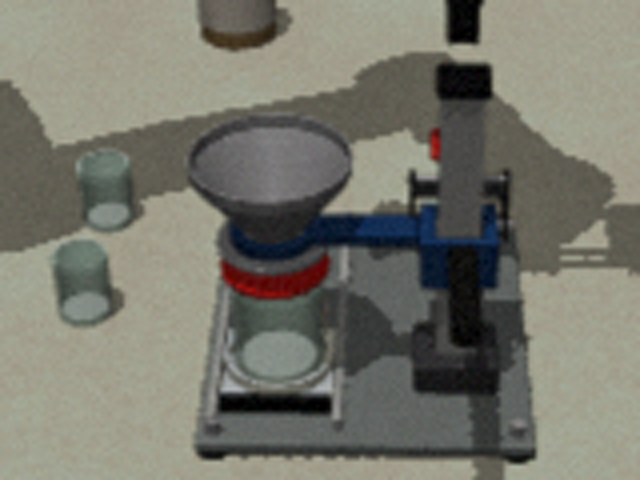

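The funnel held its height of about 100 mm with the seal still on the rim at (275,280). The lever is free and the arm is clear.

```bash
python3 -c "
from station import r
print(r.finish_job())"
```

```text
the job is handed in; nothing more can be done
None
```

I handed the job in at about 21 s, with no verdict returned: the jar's tray is home under the funnel, the seal rests on the rim at an estimated 7 N (wrist force less the carriage's push), and the lever and arm are clear.

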